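Third click of the filter changer

ROBOT

A 6-joint arm with a two-finger parallel gripper is mounted at the origin on a cart in front of the work surface, level with it; the furniture and walls round the work are solid. World frame = base frame: x ahead of the robot, y to its left, z up, the work surface at z = 0. Lengths are in m, angles in degrees, forces in N, time in s.
With the tool pointing down it reaches from about 0.325 to 0.775 m from the base axis. Payload 5.5 kg.
Tool frame: the origin (TCP) lies at the centre of the arm's flange, where the gripper is bolted on; the fingertips stand 182 mm ahead of it and the grasp point (between the pads) lies 163 mm ahead of it; z points along the fingers, y is the direction in which the jaws open and shut (so a half turn about z gives the same grasp; the last joint's range is limited). The gripper opens to 88 mm and grips with 3 to 60 N. Pads are 20 mm wide; open, the fingers measure 115 mm over their backs; the gripper's body (75 mm by 178 mm) begins 61 mm behind the grasp point.
Start: joints at [71.809, 5.22, 70.514, -0, 104.267, -3.249], TCP at [0.155, 0.58, 0.405] pointing down, gripper open.
Joint ranges: [-164.24, 164.24], [-49.07, 125.15], [9.68, 141.18], [-86.29, 266.29], [3.28, 154.24], [-151.56, 151.56]. Speed limits (degrees/s): [147.25, 147.25, 172.46, 180, 180, 180].

INTERFACE

Orientations are given as [roll, pitch, yaw] about the fixed x, y, z axes, in that order (R = Rz(yaw) Ry(pitch) Rx(roll)).
In Python, from station import r gives the robot as it stands. The module is installed in compiled form; this text tells all that it offers. Calls block until the motion is done:
- r.reach(position, orientation): joint-space move of the TCP to a pose.
- r.servo_line(position, rotation=None, speed=0.15): straight line of the TCP; rotation=None keeps the orientation; speed is the mean speed in m/s.
- r.move_joints(angles): joint-space move.
- r.let_go() and r.grab(squeeze=None): open the fingers fully, or close them until they stop; squeeze is the grip in N (None keeps the last).
- r.wait(seconds).
- r.inverse_kinematics(position, orientation): joint angles nearest the present ones, or None.
- r.sense(): the state.
- r.snapshot(name): name is "side" or "top"; returns a dict with "frame" (480x640x3 uint8, red, green, blue), "fx", "fy", "cx", "cy" (pixels), "R" (3x3) and "t" (3): a world point X has camera coordinates R X + t. Camera axes: x right, y down, z forward; pixel columns grow to the right and rows downward; lengths in m; the calibration is good to about 2 mm. A picture is of the moment at which its call begins. There is no depth.
A pose or a line that the arm cannot do raises r.IKError and nothing moves.
- r.hand_in(): hands the job in, once; it reports no verdict.
The state is a dict: "clock": time; "joints": joint angles; "joint_vel": joint speeds; "joint_torque": joint torques, N m; "tcp_pos": TCP position; "orientation": TCP orientation; "contact_force": force on the tool from outside, world axes, zero at the start; "torque": the same for the moment, N m; "opening": finger opening in m.
Only numpy, scipy, OpenCV 4.12 (cv2) and the standard library are available. Lean on these libraries where they do the work, as an engineer would, in place of code of your own. Each camera call takes 0.05 s, during which the arm holds its last target. There are 200 camera calls.

TASK

Set the filter changer on the bench to its third filter: with a fingertip, push its sliding lever fully home to the stop at the right-hand end, then push it out to the left by three clicks, counting them from home, and leave it resting in the third click without ever running on into the fourth. Push only on its left and right faces, never pinch it, and leave the things standing round it where they are.

Things in the scene. Friction and masses are not known exactly. Their poses are not given: they have to be found in the camera images.
- filter_unit: grey filter changer fixed to the worktop: housing 96 (x) x 200 (y) x 50 mm high, lamp house behind (to x = +118 mm, 55 mm high), lens barrel in front (to x = -66). Origin: centre of the housing's underside, on the worktop. x away from the lens, y along the top slot from the lever's home end to its far end (to the robot's left), z up. Steel bar 9 mm high across the top at the home end (y = -90 mm).
- filter_lever (a joint): lever position along the unit's +y (m): 0 home stop, 0.080 far stop. Detents every 0.016: home 0, clicks 0.016, 0.032, 0.048 (third), 0.064, 0.080. Leaving a detent takes up to 7 N (either way), fading to none at the crest 8 mm on; then the lever snaps 8 mm ahead into the next detent and stays. Starts in click 1, 2 or 3.
- lever_mid (a point): centre of the lever, half-way up, 75 mm above the worktop. The lever is an upright black paddle on the unit, 36 mm wide (x), 12 mm thick (y); its side faces run from 54 to 96 mm above the worktop, a low cap to 99 mm. At home this point lies at x = 0, y = -40 mm in the unit's frame. It is made of a left and a right half plate, each 6 mm thick; pressing both halves at once counts as a pinch.
- jar3: screw-cap sample jar, 54 mm across, 75 mm tall, standing about 165 mm from the unit's centre beyond its left end. Bystander, to be left alone; loose; origin at the centre of its underside
- die_holder: small wooden block with two steel dies, 32 x 60 x 26 mm, in front of the unit on the left. Bystander, to be left alone; loose; origin at the centre of its underside
- stopwatch: black stopwatch, 70 x 58 x 18 mm, lying in front of the unit on the right. Bystander, to be left alone; loose; origin at the centre of its underside
- petri_dish: glass dish of pellets, 44 mm across, 9 mm high, beyond the unit's right (home) end. Bystander, to be left alone; loose; origin at the centre of its underside
- load_weight0: slotted steel weight, 46 mm across, 28 mm tall, behind the unit on the left. Bystander, to be left alone; loose; origin at the centre of its underside
- charging_funnel: steel funnel standing on its mouth, 68 mm across, 78 mm tall, behind the unit on the right. Bystander, to be left alone; loose; origin at the centre of its underside
Things that resemble listed ones, but are neither listed nor needed, are in the scene too. There is more than one size of the filter_unit; the job needs the larger.

How it is judged (in metres and radians):
On the way, in this order (a step that is already met when the one before it is completed fails the run):
1. the lever has been pushed fully home (value of joint filter_lever below 0.003 m), for 0.1 s.
2. the lever has come to the third click (value of joint filter_lever between 0.045 and 0.051 m), for 0.1 s.
At the end, for the whole second after the job is handed in: the lever rests in the third click from home (48 mm, within 3 mm), released and still (all of step 2 and velocity of joint filter_lever between -0.005 and 0.005 m/s); the robot touches nothing.
It fails at once if the lever ran past the third click, over the crest towards the fourth (beyond 57 mm) (value of joint filter_lever above 0.057 m).
It fails at once if the lever was pinched: both of its halves pressed by the fingers at once (over 1.5 N each) (contact force between the fingers and filter_lever_c3 above 1.5 N and contact force between the fingers and filter_lever_c4 above 1.5 N).
It fails at once if a thing standing round the unit was moved or lifted by more than 15 mm (distance of any of jar3, die_holder, stopwatch, petri_dish, load_weight0, charging_funnel from where it was at the start of the episode above 0.015 m).
It also fails if it takes over 64 s, if anything falls off the work surface, if the arm or the gripper's body presses on something with over 40 N, if the wrist force passes 120 N, or if a joint passes its speed limit or range.

## Working session

There is one attempt and no reset: what is moved stays moved. The work goes in short steps, each a Python script; the robot and the scene stay as the last script left them, time stands still between calls to the robot, and variables do not carry over. Pictures are saved under pics/ and viewed, about 8 in all and at most 12, crops included, and the job is handed in when it is done.

```bash
mkdir -p pics; python3 - <<'E'
from station import r
import cv2
for n in("top","side"):
    s=r.snapshot(n); cv2.imwrite(f"pics/{n}0.png",s["frame"][:,:,::-1])
    print(n,s["fx"],s["fy"],s["cx"],s["cy"],s["R"],s["t"])
print(r.sense())
E
```

```text
top 485.08285156740897 485.08285156740897 326.5881474498967 239.60072533988415 [[ 0.01867596 -0.99957157  0.02253649]
 [-0.98201252 -0.02257442 -0.18746148]
 [ 0.18788992 -0.0186301  -0.98201339]] [0.01413255 0.56085431 0.81132667]
side 488.4388847514578 488.4388847514578 313.57704964479507 238.05733803373832 [[-0.99715374 -0.07261338 -0.0202909 ]
 [-0.03359667  0.66887622 -0.74261421]
 [ 0.06749583 -0.73981883 -0.66941199]] [0.54680599 0.03491092 0.89277715]
{'clock': 0.1, 'joints': array([ 7.18084381e+01,  5.25806519e+00,  7.05738203e+01, -1.15265699e-03,
        1.04266383e+02, -3.25032968e+00]), 'joint_vel': array([-0.04128205, -0.08059447, -0.11765438, -0.06986435, -0.11567963,
       -0.04019193]), 'joint_torque': array([ 4.12402034e-03, -4.47859097e+01, -4.07569635e+01,  6.99981116e-02,
        2.85603310e-02, -9.61107708e-05]), 'tcp_pos': array([0.1547348 , 0.57975812, 0.40363873]), 'orientation': array([-1.79901826e+02, -4.45588479e-03,  1.65058481e+02]), 'contact_force': array([-0.47665134,  0.44149764, -0.03916993]), 'torque': array([-0.01869554,  0.0429836 ,  0.0082696 ]), 'opening': 0.08779482842412524}
```

View pics/top0.png

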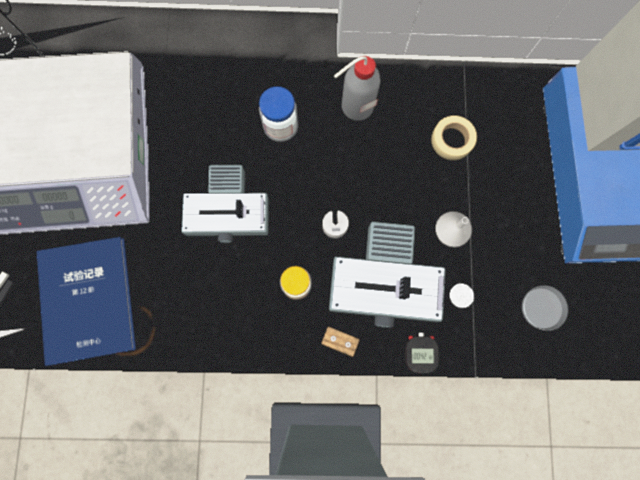

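View pics/side0.png

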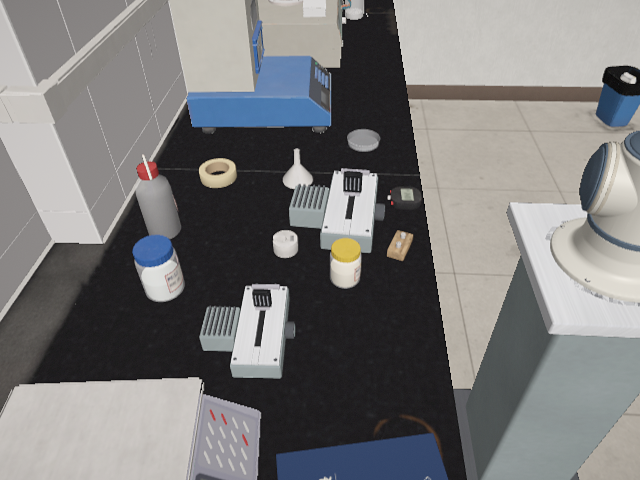

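Two candidates in the top view: the unit at (225,213), whose top is about 86 px wide, and the one at (388,288), about 114 px wide. The second is the larger, and the listed bystanders (jar, dies, stopwatch, dish, weight, funnel) stand round it. I'll confirm with an enlarged crop.

```bash
python3 - <<'E'
import cv2
a=cv2.imread("pics/top0.png")[215:365,310:490]; cv2.imwrite("pics/c1.png",cv2.resize(a,None,fx=4,fy=4,interpolation=cv2.INTER_CUBIC))
E
```

```text
(no output)
```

View pics/c1.png

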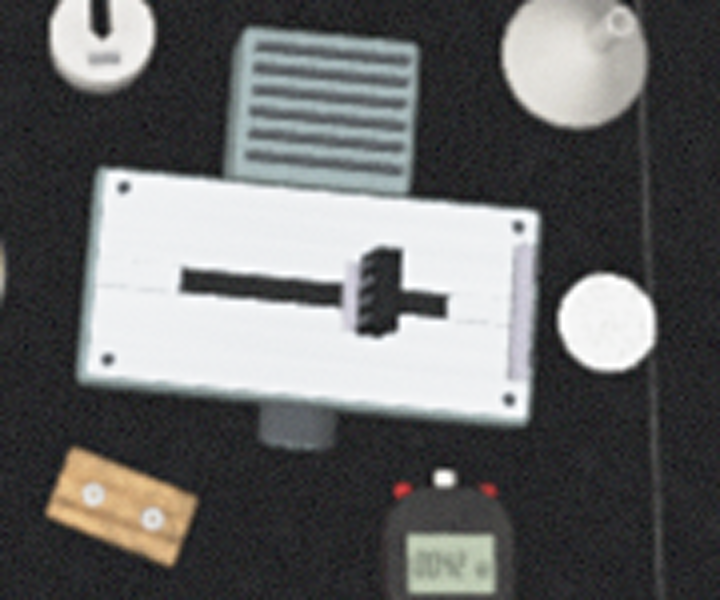

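The crop confirms the larger unit: top plate corners at crop (98,168), (540,210), (528,414) and (80,375), steel bar at (520,310), lever cap centre near (388,291), dish at (607,322). Next I'll back-project these.

```bash
cat > h.py <<'E'
from station import r
import numpy as np, cv2
from scipy.spatial.transform import Rotation as Ro
def bp(s,uv,z):
    d=s["R"].T@np.array([(uv[0]-s["cx"])/s["fx"],(uv[1]-s["cy"])/s["fy"],1]); c=-s["R"].T@s["t"]
    return c+d*(z-c[2])/d[2]
def proj(s,X):
    p=s["R"]@X+s["t"]; return np.array([s["fx"]*p[0]/p[2]+s["cx"],s["fy"]*p[1]/p[2]+s["cy"]])
E
python3 - <<'E'
from h import *
s=r.snapshot("top")
f=lambda u,v,z:bp(s,(310+(u+.5)/4-.5,215+(v+.5)/4-.5),z)
TL,TR,BR,BL=[f(u,v,.05) for u,v in((98,168),(540,210),(528,414),(80,375))]
print(TL,TR,BR,BL); print(np.linalg.norm(TL-TR),np.linalg.norm(BL-BR),np.linalg.norm(TL-BL),np.linalg.norm(TR-BR))
c=(TL+TR+BL+BR)/4; y=TL-TR+BL-BR; y/=np.linalg.norm(y); yaw=np.degrees(np.arctan2(-y[0],y[1]))
x=np.array([y[1],-y[0],0]); print("c",c,"yaw",yaw)
cap=[f(u,v,.099) for u,v in((379,247),(402,250),(397,335),(374,335))]
for p in cap+[sum(cap)/4]: print("cap",(p-c)@x,(p-c)@y)
for n,(u,v,z) in dict(dish=(607,322,.009),die=(122,507,.026),funnel=(575,60,.03),weight=(102,35,.028),sw=(450,560,.018)).items():
    p=f(u,v,z);print(n,p,(p-c)@x,(p-c)@y)
E
```

```text
[0.53051651 0.01178411 0.05      ] [ 0.51599444 -0.18508855  0.05      ] [ 0.42626561 -0.17739399  0.05      ] [0.43925151 0.01818414 0.05      ]
0.19740752844382004 0.19600877010008919 0.09148913609027647 0.09005813975012554
c [ 0.47800702 -0.08312857  0.05      ] yaw -4.009463360725865
cap 0.015632911827013905 -0.01996960315022602
cap 0.015256306081038718 -0.02962412302676915
cap -0.0201378322753684 -0.02954024195690099
cap -0.02099720782443401 -0.020038236633347327
cap -0.0025614555479374053 -0.024793051191810876
dish [ 0.47026997 -0.22568092  0.009     ] 0.002249327913609246 -0.1427444312804135
die [ 0.38294517 -0.00206809  0.026     ] -0.10049703493817909 0.07421525103288222
funnel [ 0.58896777 -0.20857809  0.03      ] 0.11946076608810238 -0.11738396388792303
weight [0.59605652 0.01013779 0.028     ] 0.111239274245437 0.10129226063535697
sw [ 0.3623666  -0.14902331  0.018     ] -0.11074994608808202 -0.07381918405142891
```

Lever is at y ≈ -25 mm in the unit frame, so joint value ≈ 0.015: click 1. I'll close the fingers with the jaw axis along the unit's x, so the 20 mm sides push, and come down on the left of the lever.

```bash
cat >> h.py <<'E'
C=np.array([.4780,-.0831]); YAW=-4.05
ux=np.array([np.cos(np.radians(YAW)),np.sin(np.radians(YAW))]); uy=np.array([-ux[1],ux[0]])
def P(y,z): return [*(C-.001*ux+y*uy),z+.182]     # fingertip at unit y, height z
def fy(): return r.sense()["contact_force"][:2]@uy
def ty(): return (r.sense()["tcp_pos"][:2]-C)@uy
E
python3 - <<'E'
from h import *
best=min(((np.abs(q-r.sense()["joints"]).max(),o) for o in([180,0,90+YAW],[180,0,YAW-90]) if (q:=r.inverse_kinematics(P(.02,.2),o)) is not None))
o=best[1]; print(best, r.inverse_kinematics(P(.02,.2),o))
r.grab(20); r.reach(P(.02,.2),o); r.servo_line(P(.02,.070),speed=.1)
r.wait(.3); s=r.sense(); print(s["clock"],s["tcp_pos"],P(.02,.07),s["orientation"],s["contact_force"],s["opening"])
a=r.snapshot("top")["frame"][175:355,290:530,::-1]; b=r.snapshot("side")["frame"][130:310,270:510,::-1]
cv2.imwrite("pics/c2.png",cv2.resize(np.hstack([a,b]),None,fx=1.66,fy=1.66,interpolation=cv2.INTER_CUBIC))
E
```

```text
(np.float64(83.35942258125341), [180, 0, 85.95]) [-11.55146254 -13.14406541  90.33771446   0.         102.80635096
  -7.50146254]
5.7917 [ 0.47848122 -0.06310052  0.25227597] [np.float64(0.47841503692220705), np.float64(-0.06307931708574344), 0.252] [1.79971484e+02 3.56069433e-03 8.59488617e+01] [ 0.96728129 -0.56013827 -0.23785276] 0.0005138635238319983
```

View pics/c2.png

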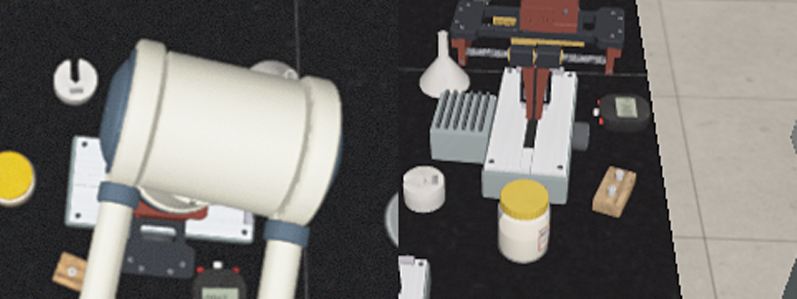

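The side view (right half) shows the closed fingertips at about (535,115), centred on the slot left of the lever, touching nothing. The arm blocks the top view. Now I'll push home in small steps, watching the force.

```bash
python3 - <<'E'
from h import *
y=.010; r.servo_line(P(y,.07),speed=.04); r.wait(.2); f0=fy()
while y>-.034:
    y-=.0015; r.servo_line(P(y,.07),speed=.03); f=fy()-f0
    print(f"{y*1e3:.1f} {ty()*1e3:.1f} {f:.1f}",end=" | ")
    if f>14: break
r.wait(.3); print("\nend",ty(),fy()-f0,r.sense()["clock"])
E
```

```text
8.5 8.5 -0.0 | 7.0 6.9 0.1 | 5.5 5.4 -0.3 | 4.0 3.9 -0.0 | 2.5 2.4 0.6 | 1.0 0.9 0.7 | -0.5 -0.6 0.2 | -2.0 -2.1 1.5 | -3.5 -3.6 0.4 | -5.0 -5.1 0.1 | -6.5 -6.6 -0.5 | -8.0 -8.1 0.9 | -9.5 -9.2 3.8 | -11.0 -10.4 6.2 | -12.5 -12.2 4.1 | -14.0 -14.2 2.9 | -15.5 -15.9 0.4 | -17.0 -17.3 -0.2 | -18.5 -18.6 -0.0 | -20.0 -20.1 0.3 | -21.5 -21.6 0.4 | -23.0 -23.1 0.4 | -24.5 -24.6 0.4 | -26.0 -25.4 5.9 | -27.5 -26.1 10.3 | -29.0 -26.7 15.5 | 
end -0.026619155939664182 15.618342452863295 13.2917
```

First detent contact came at -9 mm and the snap at about -17. The home stop stiffened from -25.2 mm, 16 mm on, and held 15.6 N for 0.3 s, so the lever is home. Next I'll go over to the right side and feel for contact near -57 mm.

```bash
python3 - <<'E'
from h import *
r.servo_line(P(-.012,.07),speed=.06); r.servo_line(P(-.012,.125),speed=.12)
s=r.snapshot("side")["frame"][130:310,270:510,::-1]
r.servo_line(P(-.073,.125),speed=.12); r.servo_line(P(-.073,.07),speed=.08); r.wait(.3); f0=fy()
y=-.073
while y<-.050:
    y+=.001; r.servo_line(P(y,.07),speed=.03); f=fy()-f0
    print(f"{y*1e3:.1f} {ty()*1e3:.1f} {f:.1f}",end=" | ")
    if f<-3: break
print(f0,r.sense()["clock"])
cv2.imwrite("pics/c3.png",cv2.resize(np.hstack([s,r.snapshot("side")["frame"][130:310,270:510,::-1]]),None,fx=1.66,fy=1.66,interpolation=cv2.INTER_CUBIC))
E
```

```text
-72.0 -71.9 0.2 | -71.0 -70.9 0.3 | -70.0 -69.9 -0.3 | -69.0 -69.0 -0.0 | -68.0 -68.0 0.4 | -67.0 -66.9 0.0 | -66.0 -66.0 0.4 | -65.0 -65.0 -0.2 | -64.0 -64.0 -0.1 | -63.0 -62.9 -0.1 | -62.0 -61.9 -0.4 | -61.0 -61.0 0.2 | -60.0 -59.9 0.1 | -59.0 -59.1 -0.9 | -58.0 -58.5 -5.4 | -0.1847303880322775 19.925
```

View pics/c3.png

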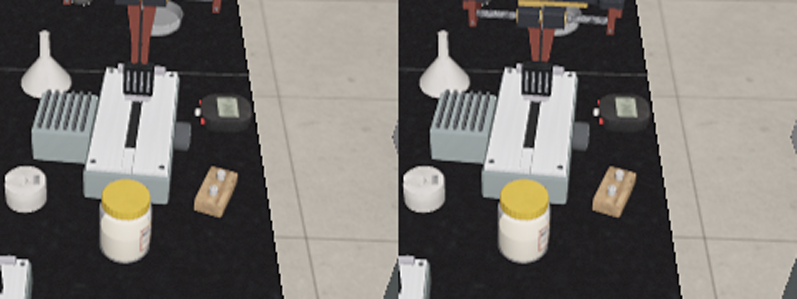

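The lever stands at the home end (crop (535,80)), with the finger touching its right face. Contact was at -59.1 mm, so the crests should come at finger positions -51, -35 and -19. I'll stop just past the third, at about -17.

```bash
python3 - <<'E'
from h import *
y=-.058
while y<-.0171:
    y+=.0012 if y<-.03 else .0008
    y=min(y,-.017); r.servo_line(P(y,.07),speed=.03); f=fy()+.18
    print(f"{y*1e3:.1f} {ty()*1e3:.1f} {f:.1f}",end=" | ")
r.wait(.3); print("\nend",ty(),fy()+.18)
r.servo_line(P(-.030,.07),speed=.06); r.servo_line(P(-.030,.2),speed=.12)
r.reach([.25,.40,.40],[180,0,130]); print(r.sense()["clock"])
s=r.snapshot("top"); cv2.imwrite("pics/top1.png",s["frame"][:,:,::-1])
a=s["frame"][215:365,310:490,::-1]; cv2.imwrite("pics/c4.png",cv2.resize(a,None,fx=4,fy=4,interpolation=cv2.INTER_CUBIC))
E
```

```text
-56.8 -57.4 -5.1 | -55.6 -55.9 -4.0 | -54.4 -54.2 -2.1 | -53.2 -52.8 -0.7 | -52.0 -51.7 -0.1 | -50.8 -50.6 0.2 | -49.6 -49.5 0.5 | -48.4 -48.3 0.5 | -47.2 -47.1 0.1 | -46.0 -45.9 0.4 | -44.8 -44.7 -0.2 | -43.6 -43.5 0.2 | -42.4 -42.8 -3.6 | -41.2 -41.9 -5.9 | -40.0 -40.5 -5.5 | -38.8 -38.9 -2.7 | -37.6 -37.3 -1.3 | -36.4 -36.0 -0.2 | -35.2 -35.0 -0.8 | -34.0 -33.9 0.3 | -32.8 -32.7 0.8 | -31.6 -31.5 -0.2 | -30.4 -30.3 0.0 | -29.2 -29.2 -0.4 | -28.4 -28.4 0.4 | -27.6 -27.6 0.6 | -26.8 -27.0 -1.9 | -26.0 -26.5 -4.9 | -25.2 -26.0 -6.3 | -24.4 -25.0 -5.8 | -23.6 -23.9 -4.6 | -22.8 -22.7 -1.8 | -22.0 -21.7 -2.3 | -21.2 -21.0 -0.5 | -20.4 -20.2 -0.2 | -19.6 -19.4 -0.4 | -18.8 -18.6 -0.7 | -18.0 -17.9 0.5 | -17.2 -17.1 0.2 | -17.0 -17.0 0.1 | 
end -0.017013936702883682 -0.45901880748404206
33.8917
```

View pics/c4.png

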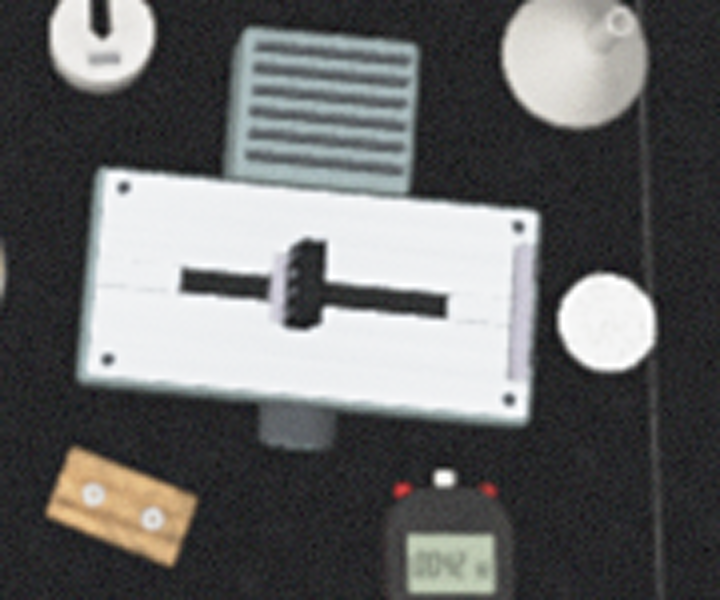

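The cap is now at crop (312,284), 76 px (≈32 mm) left of its place in click 1 (16 mm), so it stands at 48 mm, the third click. The weight, funnel, dish, dies and stopwatch are unmoved. Handing in.

```bash
python3 - <<'E'
from h import *
a,b=cv2.imread("pics/top0.png"),cv2.imread("pics/top1.png")
print("jar diff",np.abs(a[260:305,275:318].astype(int)-b[260:305,275:318]).mean())
print(r.sense()["contact_force"]); r.hand_in()
E
```

```text
jar diff 3.9233419465977604
[ 0.18373736 -1.28590073  0.43244781]
the job is handed in; nothing more can be done
```

I pushed the lever of the larger filter changer home, then out three clicks to the left, and handed the job in at about 34 s on the robot's clock. `hand_in` gives no verdict.

- **Home:** the lever started in click 1. I pushed it right with the closed fingertips until it met a hard stop 16 mm further on, and held 15.6 N there for 0.3 s.
- **Third click:** pushing left from the other face, I felt exactly three detents, each peaking at about 5–6 N. I stopped 42 mm past first contact, just over the third crest, and let the lever snap ahead by itself.
- **Last picture:** with the arm clear, the lever stood about 32 mm left of where it started, which is 48 mm from home.
- **Bystanders:** the weight, funnel, dish, die holder and stopwatch look unmoved in the picture. I checked the jar only by comparing its image before and after: the mean difference was 3.9 grey levels, which I took as camera noise.

No check failed or disagreed.

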